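# Tilt the rolling pin out of its box

## Robot

A 6-joint arm with a two-finger parallel gripper is mounted at the origin on a cart in front of the work surface, level with it; the furniture and walls round the work are solid. World frame = base frame: x ahead of the robot, y to its left, z up, the work surface at z = 0. Lengths are in mm, angles in rad, forces in N, time in s.
With the tool pointing down it reaches from about 325 to 900 mm from the base axis. Payload 3.5 kg.
Tool frame: the origin (TCP) lies on the front face of the gripper's body, between the roots of the fingers; the fingertips stand 73 mm ahead of it and the grasp point (between the pads) lies 54 mm ahead of it; z points along the fingers, y is the line along which they close (so a half turn about z gives the same grasp; the last joint's range is limited). The gripper opens to 85 mm and grips with 20 to 120 N. Pads are 22 mm wide; open, the fingers measure 114 mm over their backs; the gripper's body (76 mm by 85 mm) begins 54 mm behind the grasp point. The pads swing forward as they close: fully open they stand 13 mm farther back than shut.
Start: joints at [-1.315, 0.276, -0.026, 1.268, 0, 1.467], TCP at [219.457, -585.201, 303.913] pointing down, gripper open.
Joint ranges: [-3.12, 3.12], [-0.85, 1.88], [-1.08, 1.24], [-1.95, 2.15], [-1.57, 1.53], [-3.14, 3.14]. Speed limits (rad/s): [2.57, 2.57, 3.14, 3.14, 3.14, 3.14].

## Interface

Orientations are given as [roll, pitch, yaw] about the fixed x, y, z axes, in that order (R = Rz(yaw) Ry(pitch) Rx(roll)).
In Python, from cell import bot gives the robot as it stands.
- The arm moves only by the tool step_arm, never from a script. Its argument "moves" is one flat list of numbers, 7 for each row, row after row: the shift along the tool's x, y, z each as a share of 3 cm, from -1 to 1, then the turn, a rotation vector about the tool's x, y, z each as a share of 4 degrees, from -1 to 1, then the opening, from 0 (shut) to 1 (fully open). In form: [dx, dy, dz, rx, ry, rz, jaw, dx, dy, dz, rx, ry, rz, jaw, ...]. A call has 1 to 8 rows; each row shifts and turns the commanded pose from where the row before left it, along the tool's axes as they then stand; what a row does not reach is not made up. A row lasts 1/12 s, in which the tool goes at most 41.7 mm and 7.16 degrees, less where a joint would pass 70% of its speed; a pose out of reach is approached as far as the arm can. A call with a number of a shift or a turn outside -1 to 1 is refused whole. A call with a gripper value outside its range is refused whole. The fingers move at their own pace and stop on an object; "newtons" is the grip in N (left out, the last holds). Time passes only in rows, so rows that do not move let the fingers close. It gives the time, the measured TCP pose, the force, the opening and the grip force at its end, in the units of the state.
- bot.sense(): the state, without advancing time (a new reading comes with each control period).
- bot.get_image(name): name is "side" or "top"; returns the picture (400x640x3 uint8, red, green, blue); there is no depth.
- bot.camera_params(name): a dict with "mtx" (3x3 intrinsics, pixels), "position" and "orientation" of the camera in the world. Camera axes: x right, y down, z forward; pixel columns grow to the right and rows downward; lengths in mm; the calibration is good to about 2 mm. A picture is of the moment at which its call begins. camera_params takes no time and is no camera call.
- bot.job_done(): hands the job in; it is judged then, once.
Trained networks look in the newest picture that a camera, given by its name, has taken for a name from the list of things; names that differ only in an ending like _2 or _b are one class to them, and where a whole thing is asked for, a point or a joint stands for the part that bears it (a point fixed in the world has none). Each returns a list of dicts, best first, with "p" (0 to 1); they miss things now and then, are a little off and sometimes report something else, mostly with a low value. They report only what shows in the picture. A call takes as long as a camera call.
- bot.find_in(camera, thing): "point" ([x, y, z] in mm, in the coordinates of the camera as it stood for that picture, good to about 4 mm: the middle of the surface that is visible of it).
- bot.pinpoint(camera, thing): "point" ([x, y, z] in mm, in the coordinates of the camera as it stood for that picture, good to about 4 mm: a listed point, or the origin of a listed thing).
The state is a dict: "t": time; "joint_positions": joint angles; "joint_vel": joint speeds; "tau": joint torques, N m; "ee_pos": TCP position; "tool_rot": TCP orientation; "force": force on the tool from outside, world axes, zero at the start; "torque": the same for the moment, N m; "finger_gap": opening from 0.0 (shut) to 1.0 (fully open); "gripper_force": force on a finger pad.
Only numpy, scipy, OpenCV 4.12 (cv2) and the standard library are available. Lean on these libraries where they do the work, as an engineer would, in place of code of your own. Each camera call takes 0.05 s, during which the arm holds its last target. There are 200 camera calls.

## Task

Swing the metal retaining lever off the opening of the pastry-tool box until it points straight at the white mark on the box's front rim, and leave it there. Then take the rolling pin out: the opening is shorter than the pin, so bring one end out first and draw it out on the slant. Finish while still holding the pin in the gripper, the whole of it well clear (at least 5 cm) above the top of the box; do not knock the cup, the shaker or the tin about.

Things in the scene. Friction and masses are not known exactly. Their poses are not given: they have to be found in the camera images.
- box: fixed box of dark wood, top at z 62 mm. Origin on the worktop under the middle of its opening; own x across it (at yaw 0 away from the robot), own y along it (to the robot's left), z up. Outside x -114 to +88, y -183 to +183 mm. Inside: floor top at z 6, clear x -80 to +80, y -175 to +175. Both ends are roofed by boards (underside z 56, top z 62); see box_opening
- box_opening (a point): centre of the box's only opening, level with its top (box x 0, y 0, z 62 mm): 160 mm along box x (-80 to +80) and 200 mm along box y (-100 to +100)
- box_mark (a point): middle of the white parking mark on the box's front rim (box x -97, y 145, z 62 mm): a line 36 mm long along box y, 8 mm wide. The rim is 34 mm wide
- retainer_pivot (a point): pivot of the retaining lever, fixed on the front rim of the box at box x -97, y 0, z 64 mm; the lever turns about a vertical axis here
- retainer (a joint): angle of the retaining lever about its pivot, rad: 0 = straight across the opening towards box +x; grows anticlockwise seen from above (knob towards box +y); 1.571 = along the front rim, pointing at the white mark; stops at -0.5 and 2.3. Stays where it is left (friction about 0.08 N m). Starts between -0.4 and 0.4
- retainer_knob (a point): centre of the top face of the upright red knob near the lever's free end: cylinder 18 mm in diameter, 36 mm tall, its axis 107 mm from the pivot; top at z 108 mm, foot on the lever's upper face at z 72. The lever is an aluminium bar 16 mm wide, 8 mm thick (z 64 to 72), its end 9 mm past the knob's axis
- pin: wooden rolling pin, 260 mm long, mass 0.18 to 0.35 kg, lying in the box on its floor along box y, both ends under the roofs. Origin at its middle on its axis (z 23 mm at rest); own y along it. Barrel 34 mm in diameter from y -65 to +65, then handles at most 20 mm in diameter to y -130 and +130. Own x and z may be rolled round its axis
- pin_left (a point): end of the pin's handle at own y +130 mm (the end towards box +y), on the pin's axis
- pin_right (a point): end of the pin's handle at own y -130 mm (the end towards box -y), on the pin's axis
- mug: bystander: white cup with handle, 62x88x50 mm, loose near the box; origin at its foot
- pepper: bystander: small shaker, 44 mm wide, 90 mm tall, loose near the box; origin at its foot
- tin: bystander: small food tin, 58 mm wide, 72 mm tall, loose near the box; origin at its foot

How it is judged (in metres and radians):
On the way, in this order (a step that is already met when the one before it is completed fails the run):
1. the lever points at the white mark and stands still, the pin still lying in the box (value of joint retainer between 1.421 and 1.721 rad and velocity of joint retainer between -0.1 and 0.1 rad/s and height (world z) of pin below 0.04 m), for 0.2 s.
2. the pin is on the slant through the opening: one end out above the box, the other still inside below the roofs (((height (world z) of pin_left above 0.09 m and height (world z) of pin_right below 0.056 m) or (height (world z) of pin_right above 0.09 m and height (world z) of pin_left below 0.056 m))), for 0.1 s.
At the end, for the whole second after the job is handed in: The lever still points at the mark (joint 1.571 +- 0.15 rad). The gripper holds the pin, still, off the box, with both ends of its axis more than 112 mm above the worktop (50 mm over the box's top) (value of joint retainer between 1.421 and 1.721 rad and height (world z) of each of pin_left, pin_right above 0.112 m and contact force between pin and the fingers above 1 N and contact force between pin and box below 0.05 N and linear speed of pin below 0.05 m/s and angular speed of pin below 0.3 rad/s); the arm keeps its last pose, push and grip.
It fails at once if the white cup is pushed more than 3 cm from its place or tipped (distance of mug from where it was at the start of the episode above 0.03 m or angle between mug's own z axis and vertical above 0.5 rad).
It fails at once if the small shaker is pushed more than 3 cm from its place or tipped (distance of pepper from where it was at the start of the episode above 0.03 m or angle between pepper's own z axis and vertical above 0.5 rad).
It fails at once if the tin is pushed more than 3 cm from its place or tipped (distance of tin from where it was at the start of the episode above 0.03 m or angle between tin's own z axis and vertical above 0.5 rad).
It also fails if it takes over 48 s, if anything falls off the work surface, if the arm or the gripper's body presses on something with over 40 N, if the wrist force passes 120 N, or if a joint passes its speed limit or range.

## Working session

There is one attempt and no reset: what is moved stays moved. The work goes in short steps, Python scripts to look and compute and a tool call to move; the robot and the scene stay as the last step left them, time stands still between calls to the robot, and variables do not carry over. Pictures are saved under pics/ and viewed, at most 10 in all, crops included, and the job is handed in when it is done.

Besides the shell and the picture viewer there is one more tool, called after "Emit:" as name(argument=value, ...), one argument or row to a line, values as JSON. step_arm: Moves the arm, as the interface text tells. Its arguments: {"type":"object","properties":{"moves":{"type":"array","items":{"type":"number"}},"newtons":{"type":"number"}},"required":["moves"]}

```bash
mkdir -p pics
cat > h.py <<'E'
import numpy as np, cv2
from scipy.spatial.transform import Rotation as R
from cell import bot
def cam(n):
    p=bot.camera_params(n); o=np.array(p['orientation'],float)
    r=o if o.shape==(3,3) else (R.from_euler('xyz',o).as_matrix() if o.size==3 else R.from_quat(o).as_matrix())
    return np.array(p['mtx']),np.array(p['position'],float),r
def look(n,f=None):
    im=bot.get_image(n)
    if f: cv2.imwrite('pics/'+f,im[:,:,::-1])
    return im
def pts(n,things,fn='pinpoint'):
    K,p,r=cam(n)
    for t in things:
        for d in getattr(bot,fn)(n,t)[:2]:
            c=np.array(d['point']); w=r@c+p; u=K@c/c[2]
            print(n,t,round(d['p'],2),w.round(0),u[:2].round(0))
E
python3 - <<'E'
from h import *
for n in('top','side'):
    print(bot.camera_params(n)); look(n,n+'0.png')
    pts(n,['box','box_opening','box_mark','retainer_pivot','retainer_knob','pin','pin_left','pin_right','mug','pepper','tin'])
print(bot.sense())
E
```

```text
{'mtx': array([[394.75133561,   0.        , 322.52355362],
       [  0.        , 394.75133561, 198.51634889],
       [  0.        ,   0.        ,   1.        ]]), 'position': array([ 437.07985997,  -43.48232888, 1267.29544025]), 'orientation': array([-3.04515633,  0.01142735, -1.54306459])}
top box 0.77 [501. -24.  -1.] [321. 217.]
top box 0.4 [506. -45.  28.] [328. 215.]
top box_opening 0.9 [509. -20.  62.] [320. 213.]
top box_mark 0.65 [415. 124.  62.] [272. 242.]
top retainer_pivot 0.66 [410. -17.  67.] [318. 246.]
top retainer_knob 0.69 [516. -19. 110.] [319. 210.]
top pin 0.72 [508. -39.  22.] [326. 214.]
top pin_left 0.84 [511.  84.  23.] [287. 212.]
top pin_left 0.4 [ 506. -332.   -4.] [418. 218.]
top mug 0.64 [ 504. -332.   -0.] [418. 218.]
top pepper 0.74 [509. 257.  -3.] [235. 212.]
top pepper 0.46 [657. -83.   5.] [341. 169.]
top tin 0.9 [654. -85.   2.] [342. 170.]
{'mtx': array([[416.28233002,   0.        , 335.57559947],
       [  0.        , 416.28233002, 205.88852035],
       [  0.        ,   0.        ,   1.        ]]), 'position': array([ 598.51481178, -876.20377931
[... 626 characters left out ...]
   1.] [360. 242.]
{'t': 1.2, 'joint_positions': array([-1.31542747e+00,  2.76387639e-01, -2.63684723e-02,  1.26800918e+00,
       -3.33800437e-06,  1.46738883e+00]), 'joint_vel': array([ 0.00154658,  0.00070235,  0.00060386, -0.0017752 , -0.00023669,
        0.00063756]), 'tau': array([-1.72749810e-04, -4.45497072e+01,  2.95564842e+01,  8.78294995e-04,
       -1.33358726e-04,  8.91910844e-06]), 'ee_pos': array([ 219.44310218, -585.21764883,  303.93586062]), 'tool_rot': array([3.14156213e+00, 6.52322578e-06, 3.58776348e-01]), 'force': array([ 0.39091266, -0.00156209,  0.89194098]), 'torque': array([ 0.01824248,  0.05466991, -0.04678281]), 'gripper_force': 0.0, 'finger_gap': 1.00065434196365}
```

View pics/top0.png

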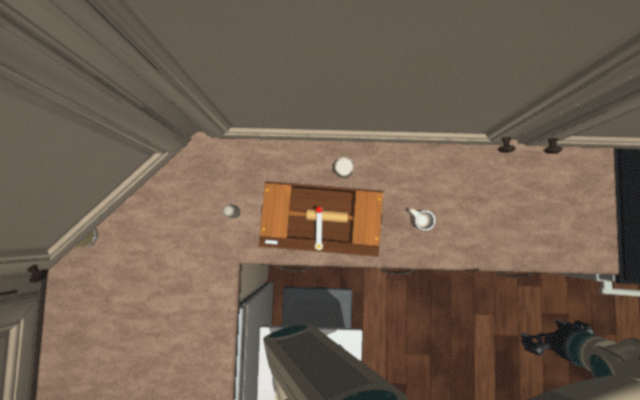

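View pics/side0.png

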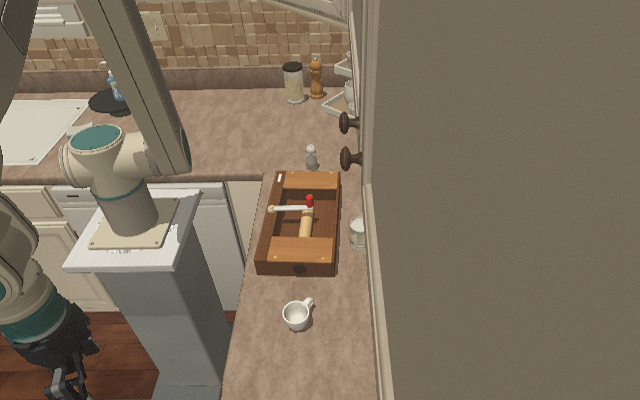

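The top picture shows the box at cols 262–382, rows 183–253. The lever runs from its pivot (319,246) to the red knob (319,210), the mark is at (271,242), and the pin spans roughly cols 290–352 at row 215. The side picture agrees: knob (310,197), mark (280,178), and mug, tin and shaker all clear of the box. The network points match both pictures, so I'll refine the yaw from blobs and plan the approach.

```bash
cat >> h.py <<'E'
def ray(n,u,z):
    K,p,r=cam(n); d=r@np.linalg.inv(K)@np.array([u[0],u[1],1.]); return p+d*(z-p[2])/d[2]
def rows(tgt,yaw,n,tilt=0,jaw=1,start=None):
    """n equal rows from the sensed (or given) pose to tgt (tool down, yaw, tilt about tool y)"""
    s=bot.sense(); p0,R0=start or (np.array(s['ee_pos']),R.from_euler('xyz',s['tool_rot']))
    R1=R.from_euler('xyz',[np.pi,0,yaw])*R.from_rotvec([0,tilt,0])
    w=(R0.inv()*R1).as_rotvec(); p=p0.copy()
    for i in range(n):
        Rc=R0*R.from_rotvec(w*i/n)
        print(np.round(np.r_[Rc.inv().apply((tgt-p0)/n)/30,np.degrees(w/n)/4,jaw],3).tolist())
    return np.array(tgt,float),R1
E
python3 - <<'E'
from h import *
im=cv2.imread('pics/top0.png').astype(int); b,g,r=im[...,0],im[...,1],im[...,2]
def blob(m,x0,x1,y0,y1):
    ys,xs=np.nonzero(m[y0:y1,x0:x1]); return np.array([xs.mean()+x0,ys.mean()+y0]),len(xs),(xs.min()+x0,xs.max()+x0,ys.min()+y0,ys.max()+y0)
mk=blob((b>150)&(r>150),263,282,236,247); kn=blob((r>130)&(g<70),310,330,200,220)
print(mk,ray('top',mk[0],62)); print(kn,ray('top',kn[0],100))
for c in [(262,247),(380,255),(264,183),(382,191)]: print(c,ray('top',c,62).round(0))
pn=(r>170)&(g>120)&(b<150)&(b>60); q=blob(pn,290,356,205,226); print(q)
ys,xs=np.nonzero(pn[205:226,290:356]); print(np.polyfit(xs+290,ys+205,1))
yaw=-0.04
# rigid fit
B=np.array([[0,0],[-97,145],[-97,0]]);W=np.array([[507.5,-21.5],[415.5,124.5],[406,-19.5]])
Bc=B-B.mean(0);Wc=W-W.mean(0);print('fit yaw',np.arctan2((Bc[:,0]*Wc[:,1]-Bc[:,1]*Wc[:,0]).sum(),(Bc*Wc).sum()),W.mean(0),B.mean(0))
rows(np.array([517,-17,230]),1.53,21)
E
python3 -c "
import cv2;im=cv2.imread('pics/top0.png')[170:265,220:390];cv2.imwrite('pics/c.png',cv2.resize(im,None,fx=4.6,fy=4.6,interpolation=cv2.INTER_CUBIC))"
```

```text
(array([270.45, 241.65]), 40, (np.int64(265), np.int64(276), np.int64(240), np.int64(243))) [417.34400561 128.13602026  62.        ]
(array([318.30769231, 208.61538462]), 26, (np.int64(316), np.int64(321), np.int64(206), np.int64(211))) [519.19879523 -15.35792351 100.        ]
(262, 247) [400. 153.  62.]
(380, 255) [ 387. -205.   62.]
(264, 183) [597. 155.  62.]
(382, 191) [ 581. -208.   62.]
(array([328.14102564, 215.85897436]), 312, (np.int64(306), np.int64(348), np.int64(210), np.int64(221)))
[7.73592351e-02 1.90474236e+02]
fit yaw -0.03933385678927659 [443.          27.83333333] [-64.66666667  48.33333333]
[0.759, -0.679, 0.117, 0.0, 0.0, -0.799, 1.0]
[0.796, -0.635, 0.117, 0.0, 0.0, -0.799, 1.0]
[0.83, -0.59, 0.117, 0.0, 0.0, -0.799, 1.0]
[0.861, -0.543, 0.117, 0.0, 0.0, -0.799, 1.0]
[0.89, -0.494, 0.117, 0.0, 0.0, -0.799, 1.0]
[0.916, -0.444, 0.117, 0.0, 0.0, -0.799, 1.0]
[0.94, -0.392, 0.117, 0.0, 0.0, -0.799, 1.0]
[0.96, -0.339, 0.117, 0.0, 0.0, -0.799, 1.0]
[0.977, -0.285, 0.117, 0.0, 0.0, -0.799, 1.0]
[0.992, -0.23, 0.117, 0.0, 0.0, -0.799, 1.0]
[1.003, -0.174, 0.117, 0.0, 0.0, -0.799, 1.0]
[1.011, -0.118, 0.117, 0.0, 0.0, -0.799, 1.0]
[1.016, -0.061, 0.117, 0.0, 0.0, -0.799, 1.0]
[1.018, -0.005, 0.117, 0.0, 0.0, -0.799, 1.0]
[1.017, 0.052, 0.117, 0.0, 0.0, -0.799, 1.0]
[1.012, 0.109, 0.117, 0.0, 0.0, -0.799, 1.0]
[1.005, 0.165, 0.117, 0.0, 0.0, -0.799, 1.0]
[0.994, 0.221, 0.117, 0.0, 0.0, -0.799, 1.0]
[0.98, 0.276, 0.117, 0.0, 0.0, -0.799, 1.0]
[0.963, 0.33, 0.117, 0.0, 0.0, -0.799, 1.0]
[0.943, 0.383, 0.117, 0.0, 0.0, -0.799, 1.0]
```

View pics/c.png

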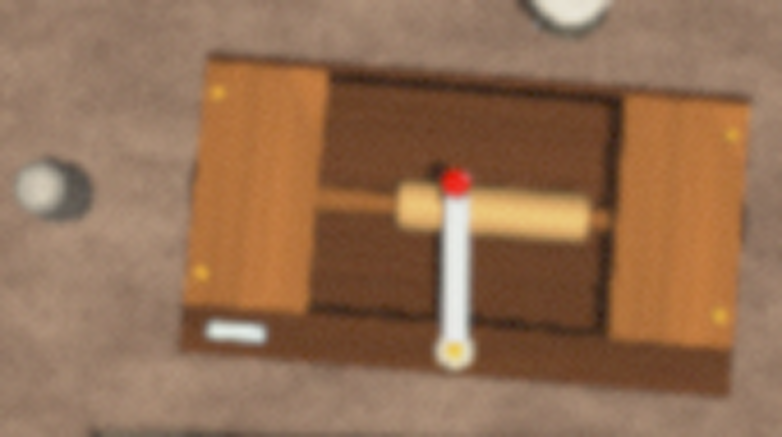

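Box yaw comes out at about -0.04 with its origin near (507,-22), so the pivot is near (410,-17.5). The knob is at about (518,-16), lever angle about 0.05. The pin centre is at about (504,-43). The crop shows the pin barrel between crop cols 397 and 590. I'm moving above the knob now.

Emit:
step_arm(
  moves=[0.76,-0.68,0.12,0,0,-0.8,1,0.8,-0.64,0.12,0,0,-0.8,1,0.83,-0.59,0.12,0,0,-0.8,1,0.86,-0.54,0.12,0,0,-0.8,1,0.89,-0.49,0.12,0,0,-0.8,1,0.92,-0.44,0.12,0,0,-0.8,1,0.94,-0.39,0.12,0,0,-0.8,1,0.96,-0.34,0.12,0,0,-0.8,1],
)

```text
t: 1.87
ee_pos: [333.5, -367.4, 275.1]
tool_rot: [3.141, 0.0, 0.808]
force: [0.7, -0.2, -0.0]
finger_gap: 0.995
gripper_force: 0.0
```

Emit:
step_arm(
  moves=[0.98,-0.28,0.12,0,0,-0.8,1,0.99,-0.23,0.12,0,0,-0.8,1,1,-0.17,0.12,0,0,-0.8,1,1,-0.12,0.12,0,0,-0.8,1,1,-0.06,0.12,0,0,-0.8,1,1,0,0.12,0,0,-0.8,1,1,0.05,0.12,0,0,-0.8,1,1,0.11,0.12,0,0,-0.8,1],
)

```text
t: 2.53
ee_pos: [445.9, -153.0, 246.4]
tool_rot: [3.141, 0.0, 1.255]
force: [0.5, -0.6, 0.5]
finger_gap: 0.995
gripper_force: 0.0
```

Emit:
step_arm(
  moves=[1,0.16,0.12,0,0,-0.8,1,0.99,0.22,0.12,0,0,-0.8,1,0.98,0.28,0.12,0,0,-0.8,1,0.96,0.33,0.12,0,0,-0.8,1,0.94,0.38,0.12,0,0,-0.8,1,0,0,0,0,0,0,1,0,0,0,0,0,0,1],
)

```text
t: 3.12
ee_pos: [516.2, -18.2, 228.1]
tool_rot: [-3.141, 0.0, 1.534]
force: [-1.0, -0.0, -0.8]
finger_gap: 0.995
gripper_force: 0.0
```

Run:
```python
from h import *
s=bot.sense(); print(s['t'],s['ee_pos'],s['tool_rot'],s['joint_positions'])
rows(np.array([518,-16,150]),1.531,4)
```

```text
3.1167 [516.18811477 -18.18483602 228.14850038] [-3.14124116e+00  2.34680553e-04  1.53420751e+00] [-1.60300519e-01  1.39513394e-01 -3.63507785e-01  1.06809500e+00
 -2.76260607e-04  1.44708471e+00]
[0.019, 0.015, 0.651, -0.001, 0.001, 0.011, 1.0]
[0.019, 0.015, 0.651, -0.001, 0.001, 0.011, 1.0]
[0.019, 0.015, 0.651, -0.001, 0.001, 0.011, 1.0]
[0.019, 0.014, 0.651, -0.001, 0.001, 0.011, 1.0]
```

Emit:
step_arm(
  moves=[0.04,0.03,0.65,0,0,0,1,0.04,0.03,0.65,0,0,0,1,0,0,0.65,0,0,0,1,0,0,0.65,0,0,0,1,0,0,0,0,0,0,0.5,0,0,0,0,0,0,0.1,0,0,0,0,0,0,0.1,0,0,0,0,0,0,0.1],
  newtons=20,
)

```text
t: 3.78
ee_pos: [518.8, -17.7, 151.9]
tool_rot: [3.139, 0.0, 1.531]
force: [0.1, 0.2, 0.0]
finger_gap: 0.454
gripper_force: 0.0
```

Emit:
step_arm(
  moves=[0,0,0,0,0,0,0.1,0,0,0,0,0,0,0.1,0,0,0,0,0,0,0.1,0,0,0,0,0,0,0.1],
)

```text
t: 4.12
ee_pos: [516.0, -17.2, 151.4]
tool_rot: [-3.138, 0.001, 1.532]
force: [-7.3, -0.5, 7.7]
finger_gap: 0.203
gripper_force: 21.4
```

Run:
```python
from h import *
s=bot.sense(); print(s['t'],s['ee_pos'],s['tool_rot'],s['finger_gap'],s['gripper_force'],s['force'])
piv=np.array([410,-17.5]); p=np.array(s['ee_pos'])[:2]; d=p-piv; print('r',np.hypot(*d))
a0=np.arctan2(d[1],d[0]); a=np.linspace(a0,np.pi/2-0.04,13); r=107
P=piv+r*np.c_[np.cos(a),np.sin(a)]; P[0]=p
y=s['tool_rot'][2]; ex=np.array([np.cos(y),np.sin(y)]);ey=np.array([np.sin(y),-np.cos(y)])
for q in np.diff(P,axis=0): print(np.round([q@ex/30,q@ey/30],2))
look('top','top1.png'); pts('top',['retainer_pivot','retainer_knob'])
```

```text
4.1167 [515.96356359 -17.18490946 151.3975936 ] [-3.13793764e+00  1.09384528e-03  1.53150841e+00] 0.20273663421651458 21.41128420829773 [-7.32209121 -0.45591403  7.74039513]
r 105.96403206127695
[ 0.45 -0.01]
[ 0.44 -0.1 ]
[ 0.42 -0.16]
[ 0.4  -0.21]
[ 0.37 -0.26]
[ 0.33 -0.31]
[ 0.29 -0.35]
[ 0.25 -0.38]
[ 0.2  -0.41]
[ 0.14 -0.43]
[ 0.09 -0.45]
[ 0.03 -0.45]
top retainer_pivot 0.69 [407. -17.  65.] [318. 246.]
```

Knob gripped (gap 17 mm). Now swinging it along the arc.

Emit:
step_arm(
  moves=[0,-0.09,0,0,0,0,0.1,0.45,-0.01,0,0,0,0,0.1,0.44,-0.1,0,0,0,0,0.1,0.42,-0.16,0,0,0,0,0.1,0.4,-0.21,0,0,0,0,0.1,0.37,-0.26,0,0,0,0,0.1,0.33,-0.31,0,0,0,0,0.1,0.29,-0.35,0,0,0,0,0.1],
)

```text
t: 4.93
ee_pos: [478.6, 67.7, 151.5]
tool_rot: [3.134, -0.004, 1.533]
force: [7.1, 3.7, -0.1]
finger_gap: 0.204
gripper_force: 21.0
```

Run:
```python
from h import *
s=bot.sense(); p=np.array(s['ee_pos'])[:2]
for piv in ([410,-17.5],[408.5,-17.5]): d=p-piv; print('r',np.hypot(*d),np.arctan2(d[1],d[0]),s['force'],s['finger_gap'])
```

```text
r 109.40071264919813 0.8932389393291911 [ 7.12189101  3.66017054 -0.11042014] 0.2038454596936326
r 110.34723907152565 0.8826479965852246 [ 7.12189101  3.66017054 -0.11042014] 0.2038454596936326
```

Emit:
step_arm(
  moves=[0.27,-0.36,0,0,0,0,0.1,0.22,-0.38,0,0,0,0,0.1,0.16,-0.4,0,0,0,0,0.1,0.11,-0.43,0,0,0,0,0.1,0.04,-0.4,0,0,0,0,0.1,0,0,0,0,0,0,0.1,0,0,0,0,0,0,0.1],
)

```text
t: 5.52
ee_pos: [417.7, 94.8, 151.2]
tool_rot: [3.14, -0.007, 1.534]
force: [-0.6, 6.0, 6.9]
finger_gap: 0.203
gripper_force: 21.4
```

Run:
```python
from h import *
s=bot.sense(); p=np.array(s['ee_pos'])[:2]
d=p-[409.5,-17.5]; print(s['ee_pos'],'r',np.hypot(*d),np.arctan2(d[1],d[0])+.04,s['force'],s['finger_gap'],s['tool_rot'])
```

```text
[417.67829545  94.76400773 151.20819436] r 112.56150295316174 1.5380760110518896 [-0.6355486   5.95878022  6.85578519] 0.20287257616525203 [ 3.14007144 -0.00745606  1.53354585]
```

Emit:
step_arm(
  moves=[-0.1,-0.07,0,0,0,0,0.1,0,0,0,0,0,0,0.1,0,0,0,0,0,0,0.6,0,0,0,0,0,0,0.8,0,0,0,0,0,0,0.8,0,0,-0.7,0,0,0,0.8,0,0,-1,0,0,0,0.8,0.3,0,-1,0,0,0,0.8],
)

```text
t: 6.18
ee_pos: [414.3, 97.3, 230.7]
tool_rot: [-3.137, 0.001, 1.53]
force: [1.1, -0.0, -0.3]
finger_gap: 0.801
gripper_force: 0.0
```

Emit:
step_arm(
  moves=[-1,1,-0.5,0,0,0,0.8,-1,1,0,0,0,0,0.8,-1,1,0,0,0,0,0.8,-1,0,0,0,0,0,0.8,-1,0,0,0,0,0,0.8,-1,0,0,0,0,0,0.8,0,0,0,0,0,0,0.8],
)

```text
t: 6.77
ee_pos: [495.8, -86.0, 244.6]
tool_rot: [-3.141, 0.002, 1.526]
force: [1.0, 0.6, 0.4]
finger_gap: 0.8
gripper_force: 0.0
```

```bash
python3 - <<'E'
from h import *
s=bot.sense(); print(s['t'],s['ee_pos'],s['tool_rot'],s['force'])
for n in('top','side'):
    im=look(n); c=im[165:265,220:390] if n=='top' else im[150:290,240:400]
    cv2.imwrite('pics/%s2.png'%n,cv2.resize(c[:,:,::-1],None,fx=4,fy=4,interpolation=cv2.INTER_CUBIC))
    pts(n,['box_mark','retainer_pivot','retainer_knob','pin','pin_left','pin_right'])
E
python3 -c "
import cv2,numpy as np
a=cv2.imread('pics/top2.png');b=cv2.imread('pics/side2.png');b=cv2.resize(b,(0,0),fx=.35,fy=.35)
c=np.zeros((a.shape[0]+b.shape[0],a.shape[1],3),'uint8');c[:a.shape[0]]=a;c[a.shape[0]:,:b.shape[1]]=b;cv2.imwrite('pics/d.png',c);print(c.shape)"
```

```text
6.7667 [495.80305393 -85.96383633 244.59665361] [-3.14079043e+00  1.93428889e-03  1.52604092e+00] [1.04986385 0.61393035 0.43926855]
top box_mark 0.86 [420. 124.  61.] [272. 241.]
top retainer_pivot 0.86 [408. -17.  65.] [318. 246.]
top retainer_knob 0.28 [511. -21.  63.] [320. 212.]
top pin_left 0.58 [509.  87.  26.] [286. 213.]
side box_mark 0.79 [413. 125.  61.] [278. 178.]
side retainer_pivot 0.76 [404. -24.  67.] [270. 209.]
side retainer_pivot 0.69 [417.  90. 109.] [277. 172.]
side retainer_knob 0.51 [417.  84. 107.] [277. 174.]
side retainer_knob 0.4 [406. -23.  67.] [271. 209.]
side pin 0.96 [500. -40.  22.] [305. 224.]
side pin_left 0.88 [507.  90.  17.] [309. 195.]
(596, 680, 3)
```

View pics/d.png

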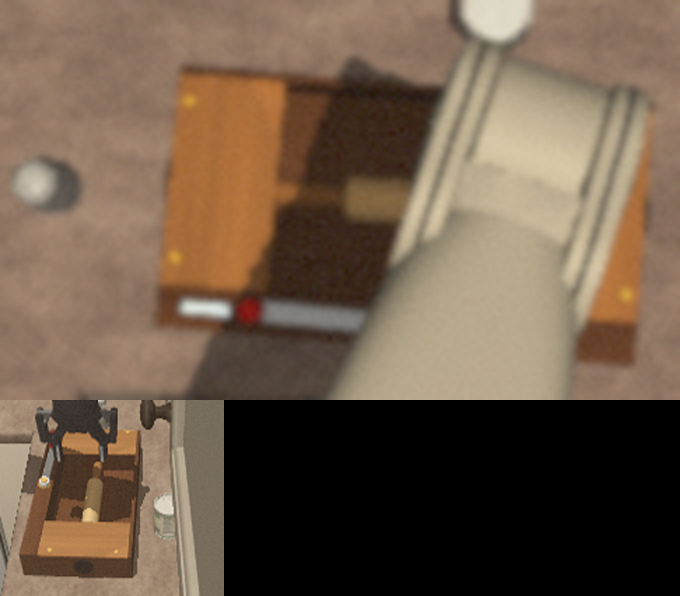

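The lever lies along the rim with the knob at (249,311) in the crop, in line with the mark at (207,308). Next I descend on the pin barrel just left of its middle, at about (503.5,-22).

Emit:
step_arm(
  moves=[0.72,0.06,0.5,0,0,-0.07,0.8,0.71,0.06,0.7,0,0,0,0.8,0.71,0.06,0.8,0,0,0,0.8,0,0,1,0,0,0,0.8,0,0,1,0,0,0,0.8,0,0,0.9,0,0,0,0.8,0,0,0.5,0,0,0,0.8,0,0,0,0,0,0,0.8],
)

```text
t: 8.13
ee_pos: [500.6, -17.4, 79.7]
tool_rot: [-3.134, -0.001, 1.537]
force: [-1.2, 0.4, -0.8]
finger_gap: 0.8
gripper_force: 0.0
```

Emit:
step_arm(
  moves=[0,0,0,0,0,0,0.3,0,0,0,0,0,0,0.1,0,0,0,0,0,0,0.1,0,0,0,0,0,0,0.1,0,0,0,0,0,0,0.1,0,0,0,0,0,0,0.1],
  newtons=100,
)

```text
t: 8.63
ee_pos: [505.1, -18.3, 85.3]
tool_rot: [3.138, 0.0, 1.536]
force: [-1.4, 0.0, 6.3]
finger_gap: 0.362
gripper_force: 98.5
```

Emit:
step_arm(
  moves=[0,0,-0.15,0,0,0,0.1,0,0,-0.15,0,0,0,0.1,0,0,0,0,0,0,0.1],
)

```text
t: 8.88
ee_pos: [504.4, -18.1, 93.4]
tool_rot: [3.139, 0.0, 1.537]
force: [0.4, -0.5, -1.6]
finger_gap: 0.362
gripper_force: 99.1
```

Run:
```python
from h import *
s=bot.sense(); print(s['t'],s['ee_pos'],s['tool_rot'],s['force'],s['finger_gap'],s['torque'])
im=look('side'); c=im[140:290,230:400]
cv2.imwrite('pics/side3.png',cv2.resize(c[:,:,::-1],None,fx=4,fy=4,interpolation=cv2.INTER_CUBIC))
pts('side',['retainer_knob','pin','pin_left','pin_right'])
look('top');pts('top',['retainer_knob','pin_left','pin'])
```

```text
8.8833 [504.44299362 -18.10557718  93.42677901] [3.13943051e+00 1.58571372e-04 1.53657182e+00] [ 0.39108071 -0.50925825 -1.59820451] 0.362130354849754 [0.05597459 0.02636084 0.03469795]
side retainer_knob 0.75 [417.  84. 108.] [277. 174.]
side retainer_knob 0.72 [505. -26.   6.] [307. 225.]
side pin 0.62 [501. -41.  26.] [305. 224.]
top pin_left 0.53 [508.  90.  32.] [285. 213.]
top pin 0.66 [506. -40.  32.] [327. 214.]
top pin 0.36 [512. 256.  -5.] [235. 211.]
```

View pics/side3.png

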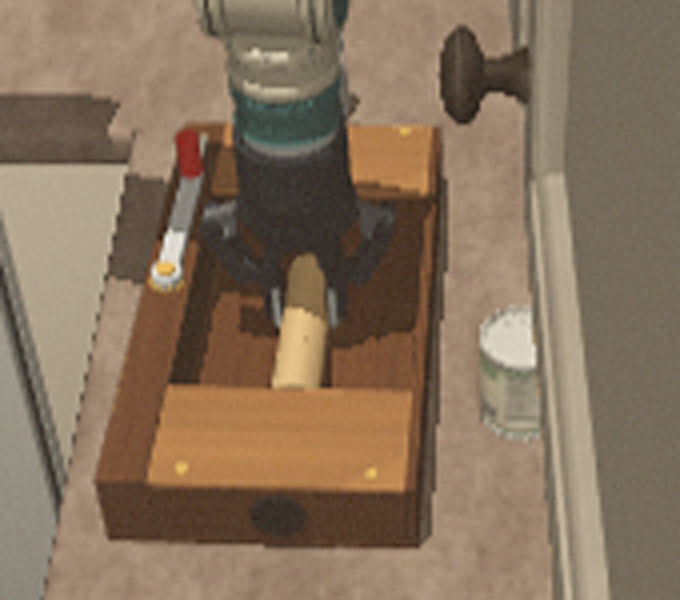

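The pin is held in the pads (pixels ~300,300 in the crop), lifted a few mm, and the lever is parked. Next I compute the slanted extraction path.

Run:
```python
from h import *
s=bot.sense(); p0=np.array(s['ee_pos']); yaw=s['tool_rot'][2]; by=-0.04
ey=np.array([-np.sin(by),np.cos(by),0]); ez=np.array([0,0,1.])
def tcp(yr,zr,th): c,q=np.cos(np.radians(th)),np.sin(np.radians(th)); return np.array([yr+153*c-63*q, zr+153*q+63*c])
base=tcp(-150,30,0); st=(p0,R.from_euler('xyz',[np.pi,0,yaw]))
for (w,n) in [((-164,28,0),2),((-165,22,6),3),((-163,19,12),3),((-148,20,17),3),((-130,22,22),3),((-37,59.5,22),5),((-37,165,22),6)]:
    d=tcp(*w)-base; print(w); st=rows(p0+ey*d[0]+ez*d[1],yaw,n,np.radians(w[2]),0.1,st)
```

```text
(-164, 28, 0)
[-0.233, -0.001, 0.033, 0.0, 0.0, 0.0, 0.1]
[-0.233, -0.001, 0.033, 0.0, 0.0, 0.0, 0.1]
(-165, 22, 6)
[-0.094, -0.001, -0.107, 0.0, 0.5, 0.0, 0.1]
[-0.09, -0.001, -0.11, 0.0, 0.5, 0.0, 0.1]
[-0.086, -0.001, -0.113, 0.0, 0.5, 0.0, 0.1]
(-163, 19, 12)
[-0.064, -0.0, -0.138, 0.0, 0.5, -0.0, 0.1]
[-0.059, -0.0, -0.141, 0.0, 0.5, -0.0, 0.1]
[-0.054, -0.0, -0.143, 0.0, 0.5, -0.0, 0.1]
(-148, 20, 17)
[0.098, 0.0, -0.122, -0.0, 0.417, 0.0, 0.1]
[0.101, 0.0, -0.119, -0.0, 0.417, 0.0, 0.1]
[0.105, 0.0, -0.116, -0.0, 0.417, 0.0, 0.1]
(-130, 22, 22)
[0.13, 0.001, -0.108, -0.0, 0.417, 0.0, 0.1]
[0.133, 0.001, -0.104, -0.0, 0.417, 0.0, 0.1]
[0.136, 0.001, -0.101, -0.0, 0.417, 0.0, 0.1]
(-37, 59.5, 22)
[0.668, 0.004, 0.0, 0.0, 0.0, 0.0, 0.1]
[0.668, 0.004, 0.0, 0.0, 0.0, 0.0, 0.1]
[0.668, 0.004, 0.0, 0.0, 0.0, 0.0, 0.1]
[0.668, 0.004, 0.0, 0.0, 0.0, 0.0, 0.1]
[0.668, 0.004, 0.0, 0.0, 0.0, 0.0, 0.1]
(-37, 165, 22)
[0.22, 0.0, -0.543, 0.0, 0.0, 0.0, 0.1]
[0.22, 0.0, -0.543, 0.0, 0.0, 0.0, 0.1]
[0.22, 0.0, -0.543, 0.0, 0.0, 0.0, 0.1]
[0.22, 0.0, -0.543, 0.0, 0.0, 0.0, 0.1]
[0.22, 0.0, -0.543, 0.0, 0.0, 0.0, 0.1]
[0.22, 0.0, -0.543, 0.0, 0.0, 0.0, 0.1]
```

Emit:
step_arm(
  moves=[-0.23,0,0.03,0,0,0,0.1,-0.23,0,0.03,0,0,0,0.1,0,0,0,0,0,0,0.1,-0.09,0,-0.11,0,0.5,0,0.1,-0.09,0,-0.11,0,0.5,0,0.1,-0.09,0,-0.11,0,0.5,0,0.1,0,0,0,0,0,0,0.1],
)

```text
t: 9.92
ee_pos: [503.6, -41.7, 100.5]
tool_rot: [3.14, -0.105, 1.535]
force: [0.0, -0.3, -1.9]
finger_gap: 0.361
gripper_force: 99.0
```

Run:
```python
from h import *
look('top');pts('top',['pin_left']);look('side');pts('side',['pin_left','pin'])
```

```text
top pin_left 0.56 [511.  71.  52.] [291. 212.]
top pin_left 0.21 [509. -21.  65.] [320. 213.]
side pin 0.8 [500. -57.  34.] [305. 226.]
```

The left end is at box y ≈ 92, z ≈ 52, as planned and free of contact. I'm continuing the tilt.

Emit:
step_arm(
  moves=[-0.06,0,-0.14,0,0.5,0,0.1,-0.06,0,-0.14,0,0.5,0,0.1,-0.05,0,-0.14,0,0.5,0,0.1,0,0,0,0,0,0,0.1],
)

```text
t: 10.5
ee_pos: [503.2, -47.6, 112.1]
tool_rot: [3.141, -0.209, 1.536]
force: [0.7, -0.8, -2.4]
finger_gap: 0.368
gripper_force: 99.1
```

Emit:
step_arm(
  moves=[0.1,0,-0.12,0,0.42,0,0.1,0.1,0,-0.12,0,0.42,0,0.1,0.1,0,-0.12,0,0.42,0,0.1,0.13,0,-0.11,0,0.42,0,0.1,0.13,0,-0.1,0,0.42,0,0.1,0.14,0,-0.1,0,0.42,0,0.1,0,0,0,0,0,0,0.1,0,0,0,0,0,0,0.1],
)

```text
t: 11.17
ee_pos: [503.1, -32.4, 136.7]
tool_rot: [-3.141, -0.384, 1.537]
force: [-0.6, -0.0, -2.5]
finger_gap: 0.362
gripper_force: 99.1
```

Run:
```python
from h import *
look('top');pts('top',['pin_left','pin_right']);im=look('side');pts('side',['pin_left','pin','pin_right'])
c=im[100:290,230:400]
cv2.imwrite('pics/side4.png',cv2.resize(c[:,:,::-1],None,fx=3,fy=3,interpolation=cv2.INTER_CUBIC))
```

```text
top pin_left 0.65 [513.  85. 121.] [284. 209.]
side pin 0.8 [501. -30.  66.] [304. 210.]
```

View pics/side4.png

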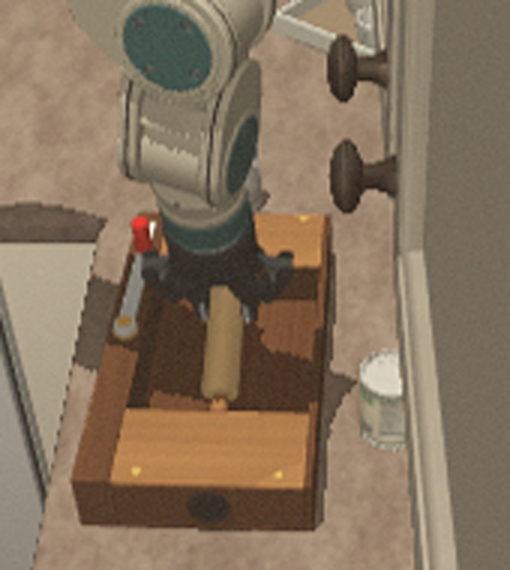

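The pin is on the slant: left end at z ≈ 121, right handle still under the near roof at (218,405). Now drawing it out along its axis and lifting.

Emit:
step_arm(
  moves=[0,0,0,0,0,0,0.1,0.5,0,0,0,0,0,0.1,0.67,0,0,0,0,0,0.1,0.67,0,0,0,0,0,0.1,0.67,0,0,0,0,0,0.1,0.67,0,0,0,0,0,0.1,0.2,0,0,0,0,0,0.1],
)

```text
t: 12.1
ee_pos: [506.5, 63.3, 176.3]
tool_rot: [3.14, -0.386, 1.539]
force: [1.1, -0.3, -2.6]
finger_gap: 0.365
gripper_force: 99.1
```

Emit:
step_arm(
  moves=[0.11,0,-0.27,0,0,0,0.1,0.22,0,-0.54,0,0,0,0.1,0.22,0,-0.54,0,0,0,0.1,0.22,0,-0.54,0,0,0,0.1,0.22,0,-0.54,0,0,0,0.1,0.22,0,-0.54,0,0,0,0.1,0.16,0,-0.4,0,0,0,0.1,0,0,0,0,0,0,0.1],
)

```text
t: 12.77
ee_pos: [508.2, 60.4, 287.5]
tool_rot: [3.135, -0.384, 1.538]
force: [0.3, -0.2, -2.0]
finger_gap: 0.367
gripper_force: 99.3
```

Emit:
step_arm(
  moves=[0,0,0,0,0,0,0.1,0,0,0,0,0,0,0.1,0,0,0,0,0,0,0.1,0,0,0,0,0,0,0.1],
)

```text
t: 13.1
ee_pos: [505.7, 61.4, 283.0]
tool_rot: [-3.139, -0.386, 1.535]
force: [0.4, -0.6, -2.0]
finger_gap: 0.36
gripper_force: 99.3
```

Run:
```python
from h import *
look('top');pts('top',['pin_left','pin_right','retainer_knob','retainer_pivot']);im=look('side','side5.png');pts('side',['pin_left','pin','pin_right','retainer_knob','mug','tin','pepper'])
s=bot.sense();print(s['t'],s['ee_pos'],s['finger_gap'],s['gripper_force'],abs(s['joint_vel']).max())
```

```text
top pin_left 0.86 [511. 182. 266.] [239. 205.]
top pin_right 0.18 [511.  63. 218.] [288. 208.]
top retainer_pivot 0.78 [408. -17.  63.] [318. 246.]
side pin 0.64 [506. -23.   2.] [308. 225.]
side pin 0.59 [505.  66. 216.] [304. 146.]
side pin_right 0.39 [503. -24.   2.] [307. 225.]
side retainer_knob 0.6 [416.  85. 105.] [277. 174.]
side mug 0.74 [418.  89. 104.] [277. 174.]
side tin 0.61 [650. -95.  -2.] [359. 243.]
side pepper 0.59 [504. 253.  -1.] [311. 168.]
13.75 [506.41607237  61.53948268 284.3491474 ] 0.3627544087710609 99.25728678703308 0.002322473228000116
```

View pics/side5.png

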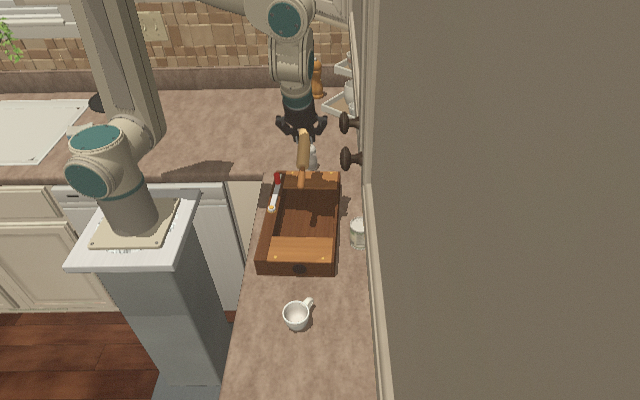

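The picture shows the pin held at (302,155) well above the empty box, with the lever along the rim (277,180 to 271,209). Mug, tin and shaker haven't moved. The lowest end is at z ≈ 165, so I'm handing in.

```bash
python3 -c "
from cell import bot
print(bot.job_done())"
```

```text
the job is handed in; nothing more can be done
None
```

I handed the job in at about 14 s: the lever is parked at the white mark (about 1.53 rad) and the gripper holds the pin still, its lower end about 165 mm above the worktop. The cup, shaker and tin stayed in place, and no pass/fail result came back.

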